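# Clip down a let-in repair on a turned leg

## Task

The turned leg in the bench cradle has a recess cut in its top for a repair piece. Bed the small bevelled piece fully down in the recess; then push the sprung clip straight down over leg and piece, at the middle of the piece, until its steel arms have snapped past the widest part of the leg, and lean on it with 16 to 20 N for about a second so that its block beds flat and square on the piece. The wood is soft: the block must never bear on the piece with more than 30 N, the arms' own pull included. Let go of everything and leave the other things on the bench where they lie.

Things in the scene. Friction and masses are not known exactly. Their poses are not given: they have to be found in the camera images.
- cradle: cradle fixed on the bench: plywood base 110 (x) x 270 (y) x 18 mm and, at either end, a slotted upright 72 x 24 mm, 88 mm high (its middle at y = +-112 mm). It holds the turned leg level along its y axis between steel centres, whose brass knobs reach to y = +-143 mm. Origin: underside of the base in the middle, straight below the recess; z up
- leg: the turned leg, clamped at a height that differs from job to job: its axis is 55 to 65 mm above the bench. It neither turns nor gives. 32 mm thick and plain to y = +-47 mm, then 39 mm beads. Origin: on its axis, below the middle of the recess; y along the leg, z up
- recess (a point): centre of the flat floor of the recess in the top of the leg, 4 mm above the leg's axis. The recess is 64 mm long (y) and 16 mm wide (x); its side walls rise 9.9 mm from the floor. Axes as the leg's: y along the leg, z up
- patch: the repair piece: light wooden bar, 14 mm wide (x), 60 mm long (y), 19 mm high (z), bevelled 1.5 mm round its foot, 20 g; lies foot down on the bench. Origin: centre of its underside, z up. Bedded, its origin is on recess, its long side along the leg, and its top stands 9 mm proud of the recess's edges
- clip: the sprung clip, standing mouth down on its two arms: wooden block 31 (x) x 28 (y) x 38 mm (z) with a steel arm down each x side. Grip the block by its y faces, clear of the arms. Origin: centre of the block's underside, 51 mm above the bench as it stands; z up; the leg is to run along its y. About 110 g. Home: origin on the bedded piece's top, 19 mm above recess
- clip_arm_a (a joint): outward swing of the clip's +x arm (rad), a spring-steel strap 26 mm broad (y) hinged beside the block's underside: 0 free, about 0.03 home on the leg, about 0.16 as its nip passes the leg's widest part. The nip is 37 mm below the block's underside (18.6 mm between the two), the flared foot 51 mm below it and 22 mm from the middle
- clip_arm_b (a joint): the same of the -x arm. The flares meet the leg about 30 mm above home, the nips pass its widest part about 14 mm above home; this takes a push of some 6 to 14 N. Past it the arms draw the clip down with up to 8 N, 4 to 6 N when it is home, until the block meets the piece, a hard stop
- strip: bystander: long thin dark strip of wood, 12 x 167 x 19 mm, origin centre of its underside
- dish: bystander: round tin dish, 109 mm across, 36 mm high
- gauge: bystander: wooden marking gauge, 28 x 62 x 120 mm, standing
- block: bystander: dark wooden block, 90 x 80 x 40 mm
- dog: bystander: wooden bench dog, 26 x 130 x 23 mm, lying
Not all that is in view belongs to the job. Leave any orange look-alike of the clip alone.

How it is judged:
By the outcome, as a careful person would: the job done as asked, in the order asked, and still so for the second after the job is handed in, with the robot touching nothing.
It also fails if it takes over 72 s, if anything falls off the work surface, if the arm or the gripper's body presses on something with over 40 N, if the wrist force passes 120 N, or if a joint passes its speed limit or range.

## Robot

A 6-joint arm with a two-finger parallel gripper is mounted at the origin on a cart in front of the work surface, level with it; the furniture and walls round the work are solid. World frame = base frame: x ahead of the robot, y to its left, z up, the work surface at z = 0. Lengths are in mm, angles in rad, forces in N, time in s.
With the tool pointing down it reaches from about 250 to 725 mm from the base axis. Payload 9.7 kg.
Tool frame: the origin (TCP) lies between the finger pads; the fingertips stand 17 mm ahead of it and the grasp point (between the pads) lies 2 mm behind it (env.tip_reach is the distance from the TCP to the fingertips, in mm); z points along the fingers, y is the line along which they close (so a half turn about z gives the same grasp; the last joint's range is limited). The gripper opens to 85 mm and grips with 20 to 120 N. Pads are 22 mm wide; open, the fingers measure 114 mm over their backs; the gripper's body (76 mm by 85 mm) begins 54 mm behind the grasp point. The pads swing forward as they close: fully open they stand 13 mm farther back than shut.
Start: joints at [-1.293, 0.087, 0.176, 1.66, 0, 1.571], TCP at [150.83, -528.911, 248.284] pointing down, gripper open.
Joint ranges: [-3.13, 3.13], [-0.85, 1.81], [-1.15, 1.24], [-2.2, 2.28], [-1.44, 1.52], [-3.14, 3.14]. Speed limits (rad/s): [2.22, 2.22, 2.57, 3.14, 3.14, 3.14].

## Interface

Orientations are given as a rotation vector (axis times angle).
In Python, from cell import env, eyes gives the robot as it stands.
- The arm moves only by the tool servo_tool, never from a script. Its argument "deltas" is a list of rows, each a list of 6 numbers: the shift along the tool's x, y, z in mm, then the turn, a rotation vector about the tool's x, y, z in degrees. A call has 1 to 12 rows; each row shifts and turns the commanded pose from where the row before left it, along the tool's axes as they then stand; what a row does not reach is not made up. A row lasts 1/12 s, in which the tool goes at most 41.7 mm and 7.16 degrees, less where a joint would pass 70% of its speed; a pose out of reach is approached as far as the arm can. A call with a gripper value outside its range is refused whole. "hand" is the finger opening in mm, from 0 to 85.4, set as the call begins (left out, the last holds). The fingers move at their own pace and stop on an object; the grip force is fixed at half the most. Time passes only in rows, so rows that do not move let the fingers close. It gives the time, the measured TCP pose, the force, the opening and the grip force at its end, in the units of the state.
- env.observe(): the state, without advancing time (a new reading comes with each control period).
- eyes.grab_frame(name): name is "scene" or "top" or "wrist"; returns the picture (384x512x3 uint8, blue, green, red); there is no depth.
- eyes.get_calibration(name): a dict with "fx", "fy", "cx", "cy" (pixels), "R" (3x3) and "t" (3): a world point X has camera coordinates R X + t. Camera axes: x right, y down, z forward; pixel columns grow to the right and rows downward; lengths in mm; the calibration is good to about 2 mm. A picture is of the moment at which its call begins: read the wrist's pose just before it. get_calibration takes no time and is no camera call; for the wrist camera it gives the pose at the moment of the call.
- env.finish_job(): hands the job in; it is judged then, once.
The state is a dict: "t": time; "qpos": joint angles; "qvel": joint speeds; "joint_torque": joint torques, N m; "eef_pos": TCP position; "orientation": TCP orientation; "force": force on the tool from outside, world axes, zero at the start; "wrist_torque": the same for the moment, N m; "opening": opening from 0.0 (shut) to 1.0 (fully open); "grip_force": force on a finger pad.
Only numpy, scipy, OpenCV 4.12 (cv2) and the standard library are available. Lean on these libraries where they do the work, as an engineer would, in place of code of your own. Each camera call takes 0.05 s, during which the arm holds its last target. There are 200 camera calls.

## Working session

There is one attempt and no reset: what is moved stays moved. The work goes in short steps, Python scripts to look and compute and a tool call to move; the robot and the scene stay as the last step left them, time stands still between calls to the robot, and variables do not carry over. Pictures are saved under pics/ and viewed, at most 10 in all, crops included, and the job is handed in when it is done.

Besides the shell and the picture viewer there is one more tool, called after "Call:" as name(argument=value, ...) on one line, values as JSON. servo_tool: Moves the arm, as the interface text tells. Its arguments: {"type":"object","properties":{"deltas":{"type":"array","items":{"type":"array","items":{"type":"number"}}},"hand":{"type":"number"}},"required":["deltas"]}

```bash
mkdir -p pics; ls
python3 - <<'E'
from cell import env,eyes
import cv2,numpy as np
print(env.observe())
for n in("scene","top"):
    im=eyes.grab_frame(n); cv2.imwrite(f"pics/{n}0.png",im)
    c=eyes.get_calibration(n); print(n,{k:np.round(v,4).tolist() for k,v in c.items()})
a=cv2.imread("pics/top0.png"); cv2.imwrite("pics/top0b.png",cv2.resize(a,(800,600),interpolation=cv2.INTER_CUBIC))
a=cv2.imread("pics/scene0.png"); cv2.imwrite("pics/scene0b.png",cv2.resize(a,(800,600),interpolation=cv2.INTER_CUBIC))
E
```

```text
pics
{'t': 0.0, 'qpos': array([-1.29299367e+00,  8.74700377e-02,  1.75143256e-01,  1.65981144e+00,
        1.78187960e-05,  1.57081727e+00]), 'qvel': array([ 0.0001204 , -0.00011519,  0.00056747,  0.00232455, -0.00015763,
        0.00086095]), 'joint_torque': array([-1.75687896e-04, -5.20393825e+01,  4.64800465e+01,  1.66338327e-02,
       -1.88130991e-05, -1.17446396e-05]), 'eef_pos': array([ 150.78145177, -528.71233064,  247.58226488]), 'orientation': array([-3.11002099e+00, -4.34752626e-01,  2.64032273e-04]), 'force': array([ 0.10052241,  0.00250163, -0.48263392]), 'wrist_torque': array([ 0.02906452, -0.03207183, -0.01933328]), 'grip_force': 0.0, 'opening': 1.001973203569214}
scene {'fx': 480.2903, 'fy': 480.2903, 'cx': 248.5161, 'cy': 178.3825, 'R': [[-0.5826, -0.8125, 0.0214], [-0.4314, 0.2868, -0.8553], [0.6888, -0.5075, -0.5176]], 't': [262.9425, 275.9383, 1079.3645]}
top {'fx': 404.9486, 'fy': 404.9486, 'cx': 257.3287, 'cy': 190.587, 'R': [[-0.0082, -0.9998, -0.0187], [-0.9923, 0.0104, -0.1231], [0.1233, 0.0176, -0.9922]], 't': [-0.5736, 526.6688, 1171.9213]}
```

View pics/top0b.png

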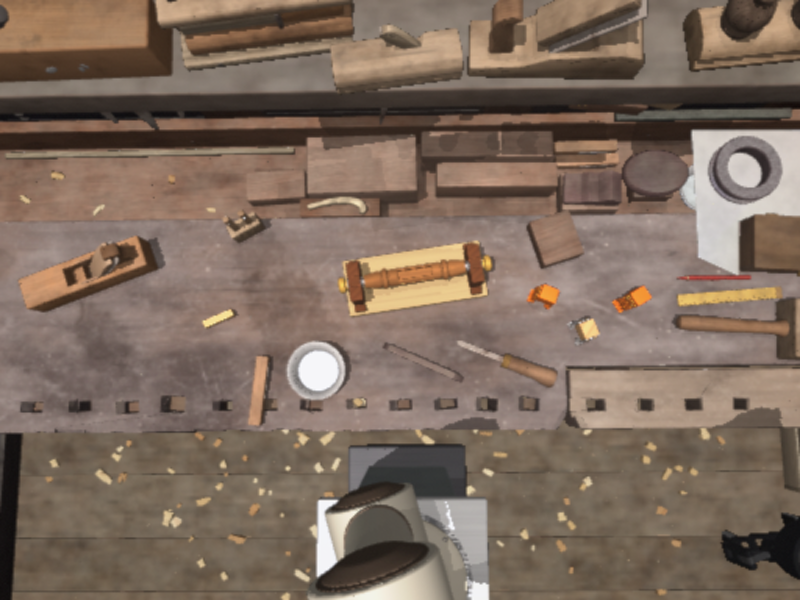

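View pics/scene0b.png

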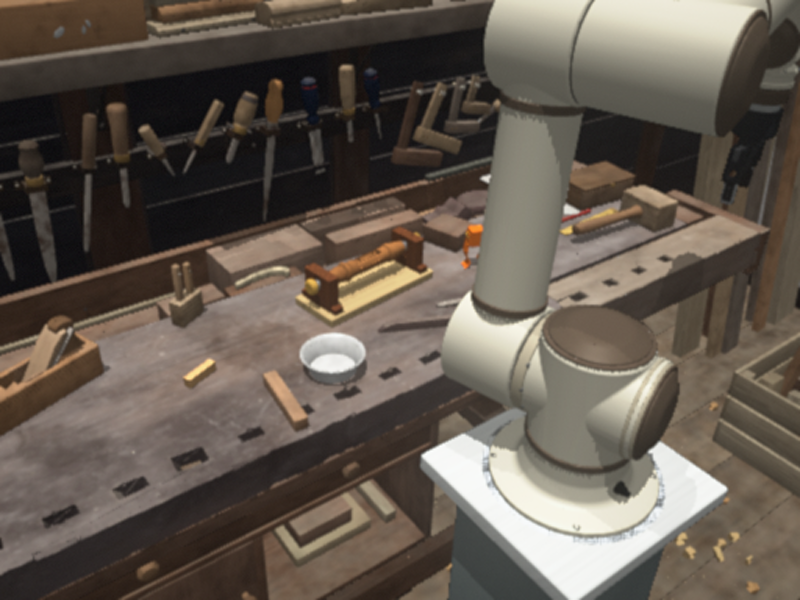

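The top view (800x600 scale) shows the cradle and leg around (418,278), and a light bar, the patch, at (218,318). There are three clip-like things: orange at (545,295), orange at (632,298), and pale wood with steel arms at (586,329). The pale one fits, because the description says wooden block and steel arms and tells me to leave orange look-alikes alone. I'll confirm it in an enlarged crop.

```bash
cat > h.py <<'E'
from cell import env,eyes
import cv2,numpy as np
from scipy.spatial.transform import Rotation as Ro
def ray(c,u,v,z):
    R=np.array(c["R"]);t=np.array(c["t"]);o=-R.T@t
    d=R.T@np.array([(u-c["cx"])/c["fx"],(v-c["cy"])/c["fy"],1.]); return o+d*(z-o[2])/d[2]
def proj(c,X):
    p=np.array(c["R"])@np.array(X)+np.array(c["t"]); return p[0]/p[2]*c["fx"]+c["cx"],p[1]/p[2]*c["fy"]+c["cy"]
E
python3 - <<'E'
from h import *
c=eyes.get_calibration("top")
for n,u,v,z in [("patch",218,318,19),("clip",588,326,89),("knobL",343,285,60),("knobR",488,264,60),("leg",417,273,70)]:
    print(n,ray(c,u*.64,v*.64,z).round(1))
a=cv2.imread("pics/top0.png")
k=lambda x0,y0,w,h,W,H:cv2.resize(a[y0:y0+h,x0:x0+w],(W,H),interpolation=cv2.INTER_CUBIC)
cv2.imwrite("pics/crop1.png",np.hstack([np.vstack([k(325,170,100,60,500,300),k(110,180,100,60,500,300)])]))
o=k(210,145,110,60,550,300)
b=cv2.imread("pics/crop1.png"); cv2.imwrite("pics/crop1.png",np.hstack([b,cv2.resize(a[150:210,210:320],(300,164)).copy() if 0 else np.vstack([cv2.resize(a[150:210,210:320],(300,300)),np.zeros((300,300,3),np.uint8)])]))
E
```

```text
patch [492.8 350.   19. ]
clip [ 465.1 -339.6   89. ]
knobL [548.5 104.2  60. ]
knobR [ 585.1 -167.    60. ]
leg [568.  -34.2  70. ]
```

View pics/crop1.png

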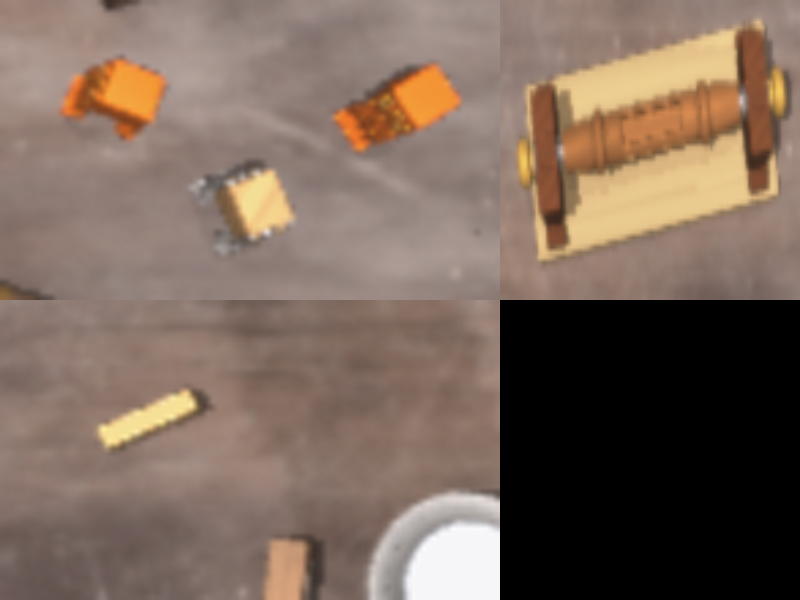

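The crop confirms the clip: pale block with grey steel arms at native (376.6,210.6), with its mouth axis roughly up-down in the picture. The patch is the yellow bar at (139.7,204). The recess is visible in the middle of the leg. Next I'll segment these for poses.

Run:
```python
from h import *
c=eyes.get_calibration("top"); a=cv2.imread("pics/top0.png"); hsv=cv2.cvtColor(a,cv2.COLOR_BGR2HSV)
def seg(x0,y0,x1,y1,lo,hi,z,name):
    m=np.zeros(a.shape[:2],np.uint8); m[y0:y1,x0:x1]=cv2.inRange(hsv,lo,hi)[y0:y1,x0:x1]
    n,l,s,ce=cv2.connectedComponentsWithStats(m); i=1+np.argmax(s[1:,4])
    p=np.argwhere(l==i)[:,::-1]; W=np.array([ray(c,u,v,z)[:2] for u,v in p],np.float32)
    print(name,s[i],"pxmed",hsv[p[:,1],p[:,0]].mean(0).round(),W.mean(0).round(1),cv2.minAreaRect(W))
seg(120,190,160,220,(15,60,150),(35,255,255),19,"patch")
seg(365,200,390,222,(12,50,150),(35,200,255),89,"clip")
seg(210,145,320,210,(20,60,120),(35,200,255),18,"base")
print(env.tip_reach); print(eyes.get_calibration("wrist"))
```

```text
patch [129 198  20  12 101] pxmed [ 21.  99. 229.] [493.5 352.6] ((493.5013427734375, 352.1793518066406), (14.903351783752441, 60.51741027832031), 22.94390296936035)
clip [370 203  14  15 130] pxmed [ 18. 102. 224.] [ 460.8 -341. ] ((460.189697265625, -340.893310546875), (36.94843673706055, 29.883424758911133), 19.285076141357422)
base [237 161  58  12 208] pxmed [ 20.  99. 236.] [602.8 -18.5] ((605.0445556640625, -30.40386962890625), (16.113183975219727, 175.4007110595703), 7.588627815246582)
17.0
{'fx': 283.85053126472803, 'fy': 283.85053126472803, 'cx': 256.33213982494055, 'cy': 191.4871324089717, 'R': array([[ 0.27438323, -0.96161929, -0.00148008],
       [-0.9241738 , -0.26412345,  0.27593764],
       [-0.26573788, -0.07434481, -0.9611744 ]]), 't': array([-548.7093593 ,  -35.9200486 ,  378.41792804])}
```

```bash
cat >> h.py <<'E'
def go(x,y,z,ydeg,n,start=None):
    "constant tool-frame row (n times) taking the TCP to x,y,z, tool down, tool y axis at ydeg (mod 180)"
    s=env.observe(); p0=s["eef_pos"]; M=Ro.from_rotvec(s["orientation"]).as_matrix()
    th0=np.degrees(np.arctan2(M[1,1],M[0,1])); d=(ydeg-th0+90)%180-90
    tilt=np.degrees(np.arccos(-M[2,2]))
    phi=d/n; S=np.zeros((2,2))
    for k in range(n):
        a=np.radians(th0+k*phi); yv=np.array([np.cos(a),np.sin(a)]); xv=np.array([-yv[1],yv[0]])
        xv=-xv if np.dot(np.cross([*xv,0],[*yv,0]),[0,0,1])>0 else xv
        S+=np.c_[xv,yv]
    dx=np.linalg.solve(S,np.array([x,y])-p0[:2])
    print("row",[*dx.round(2),round((p0[2]-z)/n,2),0,0,round(-phi,3)],"x",n,"pos",p0.round(1),"ydeg",round(th0,2),"tilt",round(tilt,2),"f",s["force"].round(1),"t",round(s["t"],2),"open",round(s["opening"],3))
    return dx
E
python3 - <<'E'
from h import *
c=eyes.get_calibration("wrist"); R=np.array(c["R"]);s=env.observe()
M=Ro.from_rotvec(s["orientation"]).as_matrix()
print("cam in tool",(M.T@(-R.T@c["t"]-s["eef_pos"])).round(1)); print("cam axes in tool\n",(M.T@R.T).round(3))
go(493.5,352.4,170,22.9,24)
E
```

```text
cam in tool [  70.    -0.7 -125.2]
cam axes in tool
 [[ 0.    -0.961 -0.276]
 [ 1.     0.    -0.   ]
 [ 0.    -0.276  0.961]]
row [np.float64(-1.96), np.float64(-43.01), np.float64(3.24), 0, 0, np.float64(3.459)] x 24 pos [ 150.8 -528.7  247.7] ydeg -74.08 tilt 0.07 f [-0.7 -0.3 -0.3] t 0.1 open 1.002
```

```bash
sed -i 's/d=(ydeg-th0+90)%180-90/d=(ydeg-th0+180)%360-180/' h.py; python3 -c "
from h import *
go(493.5,352.4,150,22.9,26)"
```

```text
row [np.float64(40.85), np.float64(-4.44), np.float64(3.76), 0, 0, np.float64(-3.73)] x 26 pos [ 150.8 -528.7  247.7] ydeg -74.08 tilt 0.07 f [-0.7 -0.3 -0.3] t 0.1 open 1.002
```

Call:
servo_tool(deltas=[[40.8, -4.4, 3.8, 0, 0, -3.73], [40.8, -4.4, 3.8, 0, 0, -3.73], [40.8, -4.4, 3.8, 0, 0, -3.73], [40.8, -4.4, 3.8, 0, 0, -3.73], [40.8, -4.4, 3.8, 0, 0, -3.73], [40.8, -4.4, 3.8, 0, 0, -3.73], [40.8, -4.4, 3.8, 0, 0, -3.73], [40.8, -4.4, 3.8, 0, 0, -3.73], [40.8, -4.4, 3.8, 0, 0, -3.73], [40.8, -4.4, 3.8, 0, 0, -3.73], [40.8, -4.4, 3.8, 0, 0, -3.73], [40.8, -4.4, 3.8, 0, 0, -3.73]])

```text
t: 1.1
eef_pos: [505.1, -202.2, 202.0]
orientation: [-2.708, -1.591, 0.001]
force: [0.5, -1.2, 0.4]
opening: 0.998
grip_force: 0.0
```

```bash
python3 -c "
from h import *
go(493.5,352.4,150,22.9,14)"
```

```text
row [np.float64(40.77), np.float64(-4.42), np.float64(3.71), 0, 0, np.float64(-3.717)] x 14 pos [ 505.1 -202.2  202. ] ydeg -29.14 tilt 0.03 f [ 0.5 -1.2  0.4] t 1.1 open 0.998
```

Call:
servo_tool(deltas=[[40.8, -4.4, 3.7, 0, 0, -3.72], [40.8, -4.4, 3.7, 0, 0, -3.72], [40.8, -4.4, 3.7, 0, 0, -3.72], [40.8, -4.4, 3.7, 0, 0, -3.72], [40.8, -4.4, 3.7, 0, 0, -3.72], [40.8, -4.4, 3.7, 0, 0, -3.72], [40.8, -4.4, 3.7, 0, 0, -3.72], [40.8, -4.4, 3.7, 0, 0, -3.72], [40.8, -4.4, 3.7, 0, 0, -3.72], [40.8, -4.4, 3.7, 0, 0, -3.72], [40.8, -4.4, 3.7, 0, 0, -3.72], [40.8, -4.4, 3.7, 0, 0, -3.72]], hand=40)

```text
t: 2.1
eef_pos: [526.3, 277.5, 157.6]
orientation: [-1.902, -2.501, 0.001]
force: [1.1, 0.2, 0.2]
opening: 0.469
grip_force: 0.0
```

Call:
servo_tool(deltas=[[40.8, -4.4, 3.7, 0, 0, -3.72], [40.8, -4.4, 3.7, 0, 0, -3.72], [0, 0, 0, 0, 0, 0]])

```text
t: 2.35
eef_pos: [491.1, 356.2, 149.2]
orientation: [-1.726, -2.622, 0.002]
force: [1.0, 0.1, -1.3]
opening: 0.472
grip_force: 0.0
```

```bash
cat >> h.py <<'E'
def wseg(name,lo,hi,z,box=None):
    c=eyes.get_calibration("wrist"); a=eyes.grab_frame("wrist"); cv2.imwrite(f"pics/{name}.png",a)
    return segw(a,c,lo,hi,z,box)
def segw(a,c,lo,hi,z,box=None):
    m=cv2.inRange(cv2.cvtColor(a,cv2.COLOR_BGR2HSV),lo,hi)
    if box: k=np.zeros_like(m); x0,y0,x1,y1=box; k[y0:y1,x0:x1]=1; m*=k
    n,l,s,ce=cv2.connectedComponentsWithStats(m); i=1+np.argmax(s[1:,4])
    p=np.argwhere(l==i)[:,::-1]; W=np.array([ray(c,u,v,z)[:2] for u,v in p],np.float32)
    print(s[i],W.mean(0).round(1),cv2.minAreaRect(W)); return W
E
python3 - <<'E'
from h import *
wseg("w1",(15,60,150),(35,255,255),19)
go(493.5,352.4,40,22.9,4)
E
```

```text
[250 161  16  62 921] [492.4 354.8] ((493.2408752441406, 353.6191711425781), (14.161783218383789, 59.516727447509766), 22.959888458251953)
row [np.float64(-0.45), np.float64(0.12), np.float64(27.41), 0, 0, np.float64(0.048)] x 4 pos [492.3 353.9 149.7] ydeg 23.09 tilt 0.11 f [ 0.7 -0.5  0.2] t 2.4 open 0.463
```

View pics/w1.png

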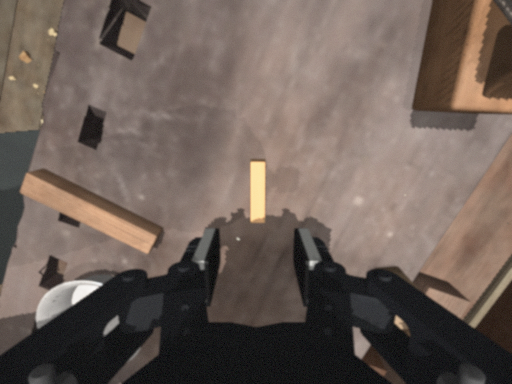

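The patch is clear at (258,191) between the fingers. Both cameras agree on (493.2,353.6) and yaw 22.96°. Descending now.

Call:
servo_tool(deltas=[[0, 0.2, 32, 0, 0, 0], [0, 0.2, 32, 0, 0, 0], [0, 0.2, 32, 0, 0, 0.1], [0, 0.2, 20, 0, 0, 0], [0, 0, 7.7, 0, 0, 0], [0, 0, 0, 0, 0, 0]])

```text
t: 2.9
eef_pos: [494.5, 349.8, 25.1]
orientation: [-1.743, -2.612, 0.006]
force: [0.1, -0.4, -0.0]
opening: 0.47
grip_force: 0.0
```

```bash
python3 -c "
from h import *
go(493.3,353.6,26,22.95,1)"
```

```text
row [np.float64(3.99), np.float64(0.33), np.float64(-0.93), 0, 0, np.float64(-0.361)] x 1 pos [494.5 349.8  25.1] ydeg 22.59 tilt 0.22 f [ 0.1 -0.4 -0. ] t 2.9 open 0.47
```

Call:
servo_tool(deltas=[[4, 0.3, -0.9, 0, 0, -0.3], [0, 0, 0, 0, 0, 0]])

```text
t: 3.07
eef_pos: [494.9, 355.9, 30.3]
orientation: [1.734, 2.618, 0.004]
force: [0.0, 0.8, 0.9]
opening: 0.471
grip_force: 0.0
```

```bash
python3 -c "
from h import *
go(493.3,353.6,26,22.95,1)"
```

```text
row [np.float64(-1.47), np.float64(-2.41), np.float64(4.28), 0, 0, np.float64(0.009)] x 1 pos [494.9 355.9  30.3] ydeg 22.96 tilt 0.17 f [0.  0.8 0.9] t 3.07 open 0.471
```

Call:
servo_tool(deltas=[[0, 0, 0, 0, 0, 0], [0, 0, 0, 0, 0, 0], [0, 0, 0, 0, 0, 0]])

```text
t: 3.32
eef_pos: [494.4, 355.3, 29.1]
orientation: [1.735, 2.619, 0.002]
force: [0.3, 0.3, -0.0]
opening: 0.469
grip_force: 0.0
```

Call:
servo_tool(deltas=[[0, 0, 0, 0, 0, 0]])

```text
t: 3.4
eef_pos: [494.2, 355.2, 28.6]
orientation: [1.735, 2.619, 0.001]
force: [0.2, -0.1, -0.0]
opening: 0.47
grip_force: 0.0
```

```bash
python3 -c "
from h import *
go(493.3,353.6,26,22.95,1)
print(env.observe()['qvel'].round(4))
print(eyes.get_calibration('wrist')['t'])"
```

```text
row [np.float64(-1.1), np.float64(-1.41), np.float64(2.64), 0, 0, np.float64(0.007)] x 1 pos [494.2 355.2  28.6] ydeg 22.96 tilt 0.04 f [ 0.2 -0.1 -0. ] t 3.4 open 0.47
[ 0.0003  0.0033 -0.0052 -0.0018  0.0007  0.0012]
[-593.68475932  154.73317428  203.88365838]
```

Call:
servo_tool(deltas=[[-0.8, -1.2, 2, 0, 0, 0], [0, 0, 0, 0, 0, 0], [0, 0, 0, 0, 0, 0], [0, 0, 0, 0, 0, 0], [0, 0, 0, 0, 0, 0]])

```text
t: 3.82
eef_pos: [493.2, 353.8, 26.1]
orientation: [-1.735, -2.619, 0.0]
force: [-0.9, 0.2, -1.1]
opening: 0.469
grip_force: 0.0
```

```bash
python3 -c "
from h import *
go(493.3,353.6,26,22.95,1)"
```

```text
row [np.float64(-0.26), np.float64(0.04), np.float64(0.06), 0, 0, np.float64(0.005)] x 1 pos [493.2 353.8  26.1] ydeg 22.96 tilt 0.0 f [-0.9  0.2 -1.1] t 3.82 open 0.469
```

Call:
servo_tool(deltas=[[0, 0, 0, 0, 0, 0], [0, 0, 0, 0, 0, 0], [0, 0, 0, 0, 0, 0], [0, 0, 0, 0, 0, 0], [0, 0, 0, 0, 0, 0], [0, 0, 0, 0, 0, 0]], hand=5)

```text
t: 4.32
eef_pos: [493.3, 353.9, 26.3]
orientation: [1.735, 2.619, 0.001]
force: [0.1, 0.7, 2.4]
opening: 0.138
grip_force: 60.1
```

Call:
servo_tool(deltas=[[0, 0, -20, 0, 0, 0], [0, 0, -38, 0, 0, 0], [0, 0, -38, 0, 0, 0], [0, 0, -38, 0, 0, 0], [0, 0, -20, 0, 0, 0]])

```text
t: 4.73
eef_pos: [493.8, 354.3, 184.8]
orientation: [1.734, 2.618, 0.007]
force: [1.1, -0.2, -0.1]
opening: 0.142
grip_force: 59.7
```

```bash
python3 -c "
from h import *
go(567,-32,180,7.6,11)"
```

```text
row [np.float64(-35.7), np.float64(-3.27), np.float64(0.44), 0, 0, np.float64(1.396)] x 11 pos [493.8 354.3 184.8] ydeg 22.96 tilt 0.26 f [ 1.1 -0.2 -0.1] t 4.73 open 0.142
```

Call:
servo_tool(deltas=[[-35.7, -3.3, 0.4, 0, 0, 1.4], [-35.7, -3.3, 0.4, 0, 0, 1.4], [-35.7, -3.3, 0.4, 0, 0, 1.4], [-35.7, -3.3, 0.4, 0, 0, 1.4], [-35.7, -3.3, 0.4, 0, 0, 1.4], [-35.7, -3.3, 0.4, 0, 0, 1.4], [-35.7, -3.3, 0.4, 0, 0, 1.4], [-35.7, -3.3, 0.4, 0, 0, 1.4], [-35.7, -3.3, 0.4, 0, 0, 1.4], [-25, -3.3, 0.4, 0, 0, 1.4], [0, 0, 0, 0, 0, 1.4], [0, 0, 0, 0, 0, 0]])

```text
t: 5.73
eef_pos: [561.7, 12.4, 175.8]
orientation: [-2.075, -2.359, 0.0]
force: [-0.4, 0.6, -0.1]
opening: 0.142
grip_force: 59.7
```

Call:
servo_tool(deltas=[[0, 0, 0, 0, 0, 0], [0, 0, 0, 0, 0, 0], [0, 0, 0, 0, 0, 0], [0, 0, 0, 0, 0, 0]])

```text
t: 6.07
eef_pos: [561.8, 14.7, 176.1]
orientation: [-2.068, -2.365, -0.0]
force: [-0.2, 0.3, -0.8]
opening: 0.141
grip_force: 59.7
```

Run:
```python
from h import *
go(567,-32,180,7.6,1)
c=eyes.get_calibration("wrist"); a=eyes.grab_frame("wrist"); cv2.imwrite("pics/w2.png",a)
np.save("w2.npy",c,allow_pickle=True)
cv2.imwrite("pics/w2b.png",cv2.resize(a,(800,600),interpolation=cv2.INTER_CUBIC))
```

```text
row [np.float64(-46.95), np.float64(-1.05), np.float64(-3.93), 0, 0, np.float64(0.058)] x 1 pos [561.8  14.7 176.1] ydeg 7.66 tilt 0.0 f [-0.2  0.3 -0.8] t 6.07 open 0.141
```

View pics/w2b.png

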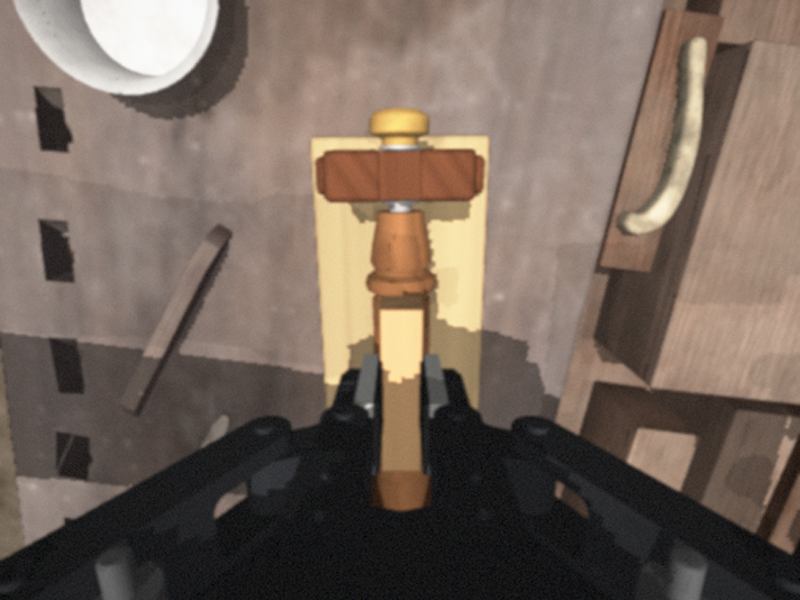

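The held patch is seen at (402,340), square in the pads; the leg, knob (400,122) and upright are ahead of it. The recess is hidden under the gripper, so I'll back up along the leg.

Call:
servo_tool(deltas=[[-30, 0, 0, 0, 0, 0], [-38, 0, 0, 0, 0, 0], [-38, 0, 0, 0, 0, 0], [-30, 0, 0, 0, 0, 0], [-8, 0, 0, 0, 0, 0], [0, 0, 0, 0, 0, 0], [0, 0, 0, 0, 0, 0], [0, 0, 0, 0, 0, 0], [0, 0, 0, 0, 0, 0], [0, 0, 0, 0, 0, 0]])

```text
t: 6.95
eef_pos: [580.8, -127.7, 176.3]
orientation: [2.068, 2.365, 0.0]
force: [-0.1, 0.4, 0.4]
opening: 0.139
grip_force: 59.7
```

Run:
```python
from h import *
go(567,-32,180,7.6,1)
c=eyes.get_calibration("wrist"); a=eyes.grab_frame("wrist"); cv2.imwrite("pics/w3.png",a)
np.save("w3.npy",c,allow_pickle=True)
cv2.imwrite("pics/w3b.png",cv2.resize(a[40:280,100:420],(800,600),interpolation=cv2.INTER_CUBIC))
```

```text
row [np.float64(96.69), np.float64(-0.9), np.float64(-3.71), 0, 0, np.float64(0.054)] x 1 pos [ 580.8 -127.7  176.3] ydeg 7.65 tilt 0.01 f [-0.1  0.4  0.4] t 6.95 open 0.139
```

View pics/w3b.png

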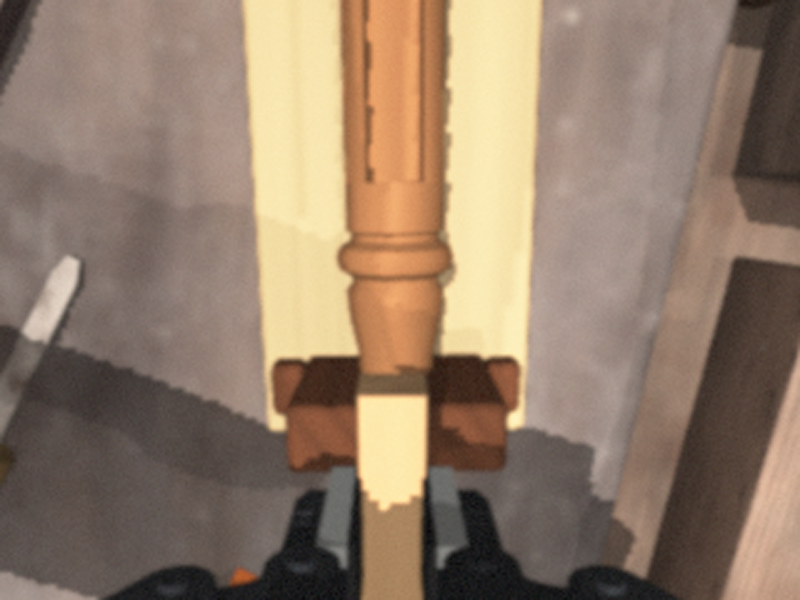

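Recess near end at native (259,112); the far end lies above this crop. I'll enlarge that part.

Run:
```python
import cv2
a=cv2.imread("pics/w3.png")
cv2.imwrite("pics/w3c.png",cv2.resize(a[0:120,206:306],(500,600),interpolation=cv2.INTER_CUBIC))
```

```text
(no output)
```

View pics/w3c.png

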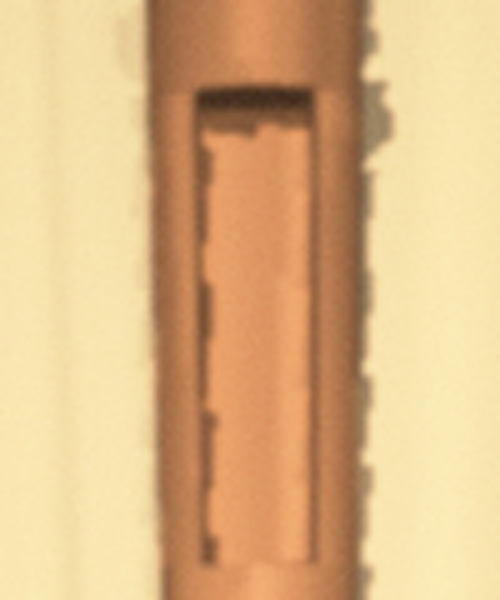

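Recess corners in the 5x crop: far end y≈89, x 197–313; near end y≈563, x 205–315. Now to compute its position and height.

Run:
```python
from h import *
c=np.load("w3.npy",allow_pickle=True).item()
n=lambda u,v:((u+.5)/5-.5+206,(v+.5)/5-.5)
from scipy.optimize import brentq
P=[n(197,89),n(313,89),n(205,563),n(315,563)]
q=lambda z:[ray(c,*p,z)[:2] for p in P]
L=lambda z:np.linalg.norm((q(z)[0]+q(z)[1]-q(z)[2]-q(z)[3])/2)
z=brentq(lambda z:L(z)-64,40,110)
for zz in (z,69,74,79):
    Q=q(zz);f=(Q[0]+Q[1])/2;m=(Q[2]+Q[3])/2
    print("rim z",round(zz,1),"L",L(zz).round(1),"ctr",((f+m)/2).round(2),"yaw",np.degrees(np.arctan2(-(f-m)[0],(f-m)[1])).round(2),"w",np.linalg.norm(Q[0]-Q[1]).round(1),np.linalg.norm(Q[2]-Q[3]).round(1))
```

```text
rim z 76.6 L 64.0 ctr [567.75 -27.4 ] yaw 8.36 w 16.3 16.8
rim z 69 L 66.2 ctr [567.63 -26.37] yaw 8.36 w 16.8 17.4
rim z 74 L 64.7 ctr [567.71 -27.05] yaw 8.36 w 16.4 17.0
rim z 79 L 63.3 ctr [567.78 -27.72] yaw 8.36 w 16.1 16.6
```

Run:
```python
from h import *
c2=np.load("w2.npy",allow_pickle=True).item();c3=np.load("w3.npy",allow_pickle=True).item()
k=ray(c2,399.5*.64-.2,122*.64,71)[:2]; b=ray(c3,(396*.4)+99.7,143,80)[:2]
# base left/right edges by colour in w2,w3
C=np.array([567.7,-27.2])
for p in (k,b): d=p-C; d=d*np.sign(d[1]); print(p.round(1),np.degrees(np.arctan2(-d[0],d[1])).round(2),np.linalg.norm(d).round(1))
d=k-b; print(np.degrees(np.arctan2(-d[0],d[1])))
for nm,c,r0,r1 in (("w2",c2,92,230),("w3",c3,5,200)):
    a=cv2.imread(f"pics/{nm}.png");m=cv2.inRange(cv2.cvtColor(a,cv2.COLOR_BGR2HSV),(15,50,90),(35,200,255))
    for side in (0,1):
        pts=[]
        for r in range(r0,r1,3):
            x=np.where(m[r,190:330])[0]+190
            if len(x): pts.append(ray(c,x[0]-.5 if side==0 else x[-1]+.5,r,18)[:2])
        pts=np.array(pts); f=cv2.fitLine(pts.astype(np.float32),cv2.DIST_HUBER,0,.01,.01).ravel()
        off=(f[2]-C[0])-(f[3]-C[1])*f[0]/f[1]
        print(nm,side,"yaw",np.degrees(np.arctan2(-f[0]*np.sign(f[1]),abs(f[1]))).round(2),"x off",(off*np.cos(.14)).round(2))
go(567.7,-27.2,150,8,4)
```

```text
[548.4 107.7] 8.12 136.3
[575.9 -81.7] 8.51 55.1
8.232175086148562
w2 0 yaw 8.12 x off -54.95
w2 1 yaw 8.29 x off 54.85
w3 0 yaw 8.22 x off -54.88
w3 1 yaw 8.28 x off 54.63
row [np.float64(25.39), np.float64(0.16), np.float64(6.57), 0, 0, np.float64(-0.089)] x 4 pos [ 580.8 -127.9  176.3] ydeg 7.64 tilt 0.01 f [-0.3 -0.7  0.2] t 7.0 open 0.138
```

Call:
servo_tool(deltas=[[30, 0.2, 18, 0, 0, -0.3], [35, 0.2, 20, 0, 0, -0.3], [28, 0.2, 20, 0, 0, 0], [8.5, 0, 5, 0, 0, 0], [0, 0, 0, 0, 0, 0], [0, 0, 0, 0, 0, 0], [0, 0, 0, 0, 0, 0], [0, 0, 0, 0, 0, 0], [0, 0, 0, 0, 0, 0]])

```text
t: 7.75
eef_pos: [568.0, -29.4, 113.9]
orientation: [2.059, 2.372, 0.001]
force: [-0.2, -0.7, -0.7]
opening: 0.141
grip_force: 59.7
```

```bash
python3 -c "
from h import *
go(567.7,-27.2,108,8.2,1)"
```

```text
row [np.float64(2.17), np.float64(0.03), np.float64(5.94), 0, 0, np.float64(-0.12)] x 1 pos [568.  -29.4 113.9] ydeg 8.08 tilt 0.08 f [-0.2 -0.7 -0.7] t 7.75 open 0.141
```

Call:
servo_tool(deltas=[[1.9, 0, 3, 0, 0, -0.1], [0, 0, 2, 0, 0, 0], [0, 0, 0, 0, 0, 0], [0, 0, 0, 0, 0, 0], [0, 0, 0, 0, 0, 0], [0, 0, 0, 0, 0, 0]])

```text
t: 8.25
eef_pos: [567.2, -26.5, 108.1]
orientation: [2.056, 2.376, 0.0]
force: [-0.4, -0.4, -0.7]
opening: 0.135
grip_force: 59.7
```

```bash
python3 -c "
from h import *
go(567.7,-27.2,108,8.2,1)"
```

```text
row [np.float64(-0.74), np.float64(0.43), np.float64(0.13), 0, 0, np.float64(0.054)] x 1 pos [567.2 -26.5 108.1] ydeg 8.25 tilt 0.0 f [-0.4 -0.4 -0.7] t 8.25 open 0.135
```

Call:
servo_tool(deltas=[[-0.5, 0.4, 1.2, 0, 0, 0], [0, 0, 1.2, 0, 0, 0], [0, 0, 1.2, 0, 0, 0], [0, 0, 1.2, 0, 0, 0], [0, 0, 1.2, 0, 0, 0], [0, 0, 0, 0, 0, 0], [0, 0, 0, 0, 0, 0]])

```text
t: 8.83
eef_pos: [567.6, -26.9, 102.0]
orientation: [-2.056, -2.376, 0.0]
force: [0.7, -0.1, -0.5]
opening: 0.139
grip_force: 59.7
```

Call:
servo_tool(deltas=[[0, 0, 0.8, 0, 0, 0], [0, 0, 0.8, 0, 0, 0], [0, 0, 0.8, 0, 0, 0], [0, 0, 0, 0, 0, 0], [0, 0, 0, 0, 0, 0]])

```text
t: 9.25
eef_pos: [567.6, -27.0, 99.6]
orientation: [-2.056, -2.376, 0.0]
force: [0.2, -0.3, 0.2]
opening: 0.141
grip_force: 59.7
```

```bash
python3 -c "
from h import *
go(567.7,-27.2,100,8.2,1)"
```

```text
row [np.float64(-0.26), np.float64(0.07), np.float64(-0.36), 0, 0, np.float64(0.055)] x 1 pos [567.6 -27.   99.6] ydeg 8.26 tilt 0.0 f [ 0.2 -0.3  0.2] t 9.25 open 0.141
```

Call:
servo_tool(deltas=[[0, 0, 0.8, 0, 0, 0], [0, 0, 0.8, 0, 0, 0], [0, 0, 0.8, 0, 0, 0], [0, 0, 0.8, 0, 0, 0], [0, 0, 0, 0, 0, 0]])

```text
t: 9.67
eef_pos: [567.5, -26.9, 96.3]
orientation: [-2.056, -2.375, 0.0]
force: [-0.3, 0.4, 0.0]
opening: 0.143
grip_force: 59.7
```

Call:
servo_tool(deltas=[[0, 0, 0.7, 0, 0, 0], [0, 0, 0.7, 0, 0, 0], [0, 0, 0.7, 0, 0, 0], [0, 0, 0, 0, 0, 0]])

```text
t: 10.0
eef_pos: [567.7, -26.9, 95.5]
orientation: [2.055, 2.375, 0.001]
force: [-3.0, 0.6, 7.9]
opening: 0.14
grip_force: 64.3
```

Contact is at foot z≈69.5, which fits the fingertips touching the rim about 1 mm short of full depth. I'll release, rise, shut the fingers and press on the top.

Call:
servo_tool(deltas=[[0, 0, -1.2, 0, 0, 0], [0, 0, 0, 0, 0, 0], [0, 0, 0, 0, 0, 0], [0, 0, 0, 0, 0, 0]], hand=26)

```text
t: 10.33
eef_pos: [567.5, -26.9, 95.4]
orientation: [-2.056, -2.375, 0.0]
force: [0.5, 1.2, -0.3]
opening: 0.306
grip_force: 0.0
```

Call:
servo_tool(deltas=[[0, 0, -4, 0, 0, 0], [0, 0, -12, 0, 0, 0], [0, 0, -20, 0, 0, 0], [0, 0, -20, 0, 0, 0], [0, 0, -10, 0, 0, 0]])

```text
t: 10.75
eef_pos: [568.4, -27.0, 165.1]
orientation: [2.054, 2.374, 0.003]
force: [0.5, -0.5, 0.6]
opening: 0.303
grip_force: 0.0
```

Call:
servo_tool(deltas=[[0, 0, 0, 0, 0, 0], [0, 0, 0, 0, 0, 0], [0, 0, 0, 0, 0, 0], [0, 0, 0, 0, 0, 0]], hand=0)

```text
t: 11.08
eef_pos: [567.1, -26.9, 160.3]
orientation: [-2.055, -2.374, 0.002]
force: [0.1, -0.1, -0.5]
opening: 0.003
grip_force: 0.0
```

```bash
python3 -c "
from h import *
go(567.7,-27.2,112,8.2,1)"
```

```text
row [np.float64(-0.35), np.float64(0.53), np.float64(48.28), 0, 0, np.float64(0.057)] x 1 pos [567.1 -26.9 160.3] ydeg 8.26 tilt 0.11 f [ 0.1 -0.1 -0.5] t 11.08 open 0.003
```

Call:
servo_tool(deltas=[[0, 0.3, 20, 0, 0, 0], [0, 0, 17, 0, 0, 0], [0, 0, 8, 0, 0, 0], [0, 0, 3, 0, 0, 0], [0, 0, 0, 0, 0, 0], [0, 0, 0, 0, 0, 0], [0, 0, 0, 0, 0, 0]])

```text
t: 11.67
eef_pos: [568.3, -26.9, 114.6]
orientation: [2.055, 2.375, 0.001]
force: [0.4, -0.1, 0.1]
opening: 0.001
grip_force: 0.0
```

Call:
servo_tool(deltas=[[0, 0, 0.8, 0, 0, 0], [0, 0, 0.8, 0, 0, 0], [0, 0, 0.8, 0, 0, 0], [0, 0, 0.8, 0, 0, 0], [0, 0, 0, 0, 0, 0]])

```text
t: 12.08
eef_pos: [567.9, -26.9, 110.2]
orientation: [-2.056, -2.376, 0.0]
force: [0.1, -0.3, -0.8]
opening: 0.001
grip_force: 0.0
```

Call:
servo_tool(deltas=[[0, 0, 0.8, 0, 0, 0], [0, 0, 0.8, 0, 0, 0], [0, 0, 0.8, 0, 0, 0], [0, 0, 0.8, 0, 0, 0], [0, 0, 0.8, 0, 0, 0], [0, 0, 0, 0, 0, 0]])

```text
t: 12.58
eef_pos: [567.8, -26.9, 106.2]
orientation: [-2.056, -2.375, 0.0]
force: [0.1, 0.6, 0.0]
opening: -0.003
grip_force: 0.0
```

Call:
servo_tool(deltas=[[0, 0, 0.7, 0, 0, 0], [0, 0, 0.7, 0, 0, 0], [0, 0, 0, 0, 0, 0], [0, 0, 0, 0, 0, 0]])

```text
t: 12.92
eef_pos: [567.9, -26.9, 104.9]
orientation: [-2.056, -2.376, 0.0]
force: [-1.3, -0.2, -0.5]
opening: 0.003
grip_force: 0.0
```

Call:
servo_tool(deltas=[[0, 0, 0.6, 0, 0, 0], [0, 0, 0.6, 0, 0, 0], [0, 0, 0, 0, 0, 0], [0, 0, 0, 0, 0, 0]])

```text
t: 13.25
eef_pos: [568.1, -26.9, 104.5]
orientation: [2.055, 2.375, 0.001]
force: [-1.1, 0.4, 6.2]
opening: 0.0
grip_force: 2.7
```

Call:
servo_tool(deltas=[[0, 0, 0.6, 0, 0, 0], [0, 0, 0.6, 0, 0, 0], [0, 0, 0, 0, 0, 0], [0, 0, 0, 0, 0, 0]])

```text
t: 13.58
eef_pos: [568.3, -26.9, 104.5]
orientation: [2.055, 2.374, 0.002]
force: [-3.7, 0.9, 12.4]
opening: 0.003
grip_force: 6.4
```

The top held at z=87.5 under 12 N, which is bedded: rim 78.5 + 9.0. I'll lift, back up and check with a look.

Call:
servo_tool(deltas=[[0, 0, -10, 0, 0, 0], [-10, 0, -30, 0, 0, 0], [-30, 0, -32, 0, 0, 0], [-35, 0, 0, 0, 0, 0], [-25, 0, 0, 0, 0, 0], [0, 0, 0, 0, 0, 0], [0, 0, 0, 0, 0, 0], [0, 0, 0, 0, 0, 0], [0, 0, 0, 0, 0, 0]], hand=60)

```text
t: 14.33
eef_pos: [581.9, -123.6, 172.9]
orientation: [-2.055, -2.376, 0.0]
force: [0.3, 0.7, 0.0]
opening: 0.7
grip_force: 0.0
```

Run:
```python
from h import *
c=eyes.get_calibration("wrist"); a=eyes.grab_frame("wrist"); cv2.imwrite("pics/w4.png",a)
C=np.array([567.7,-27.2,0]);ux=np.array([np.cos(.143),np.sin(.143),0]);uy=np.array([-ux[1],ux[0],0])
K=np.float32([proj(c,C+sx*7*ux+sy*30*uy+[0,0,87.5]) for sx,sy in((-1,-1),(1,-1),(1,1),(-1,1))])
print(K.round(1).tolist())
x0,y0,x1,y1=190,0,330,140
b=cv2.resize(a[y0:y1,x0:x1],(600,600),interpolation=cv2.INTER_CUBIC); s=600/140
for k in K: cv2.circle(b,(int((k[0]-x0+.5)*s),int((k[1]-y0+.5)*s)),3,(255,0,0),1)
cv2.imwrite("pics/w4b.png",b)
go(460.5,-341,220,-70.7,10)
```

```text
[[246.5, 114.9000015258789], [266.0, 114.9000015258789], [267.1000061035156, 20.5], [245.8000030517578, 20.5]]
row [np.float64(-26.97), np.float64(-0.91), np.float64(-4.7), 0, 0, np.float64(7.902)] x 10 pos [ 582.  -123.5  173. ] ydeg 8.32 tilt 0.02 f [ 0.3  0.5 -0.2] t 14.38 open 0.705
```

View pics/w4b.png

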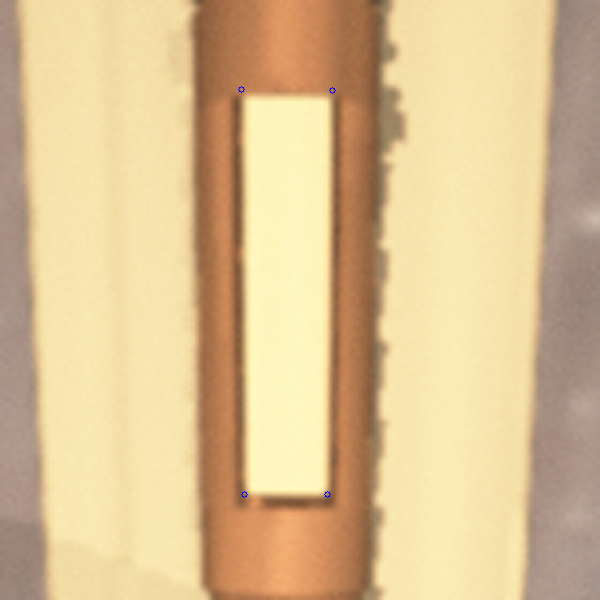

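The patch is evenly seated: gaps are visible all round and its top matches the predicted corners. Next, the clip view.

Run:
```python
from h import *
go(366,-374,190,-70.7,12)
```

```text
row [np.float64(-29.11), np.float64(-6.65), np.float64(-1.42), 0, 0, np.float64(6.585)] x 12 pos [ 582.  -123.5  173. ] ydeg 8.32 tilt 0.02 f [ 0.3  0.5 -0.2] t 14.38 open 0.705
```

Call:
servo_tool(deltas=[[-29.1, -6.6, -1.4, 0, 0, 6.58], [-29.1, -6.6, -1.4, 0, 0, 6.58], [-29.1, -6.6, -1.4, 0, 0, 6.58], [-29.1, -6.6, -1.4, 0, 0, 6.58], [-29.1, -6.6, -1.4, 0, 0, 6.58], [-29.1, -6.6, -1.4, 0, 0, 6.58], [-29.1, -6.6, -1.4, 0, 0, 6.58], [-29.1, -6.6, -1.4, 0, 0, 6.58], [-29.1, -6.6, -1.4, 0, 0, 6.58], [-29.1, -6.6, -1.4, 0, 0, 6.58], [-29.1, -6.6, -1.4, 0, 0, 6.58], [-29.1, -6.6, -1.4, 0, 0, 6.58]])

```text
t: 15.38
eef_pos: [365.6, -374.9, 189.7]
orientation: [3.098, 0.519, -0.0]
force: [0.2, 0.7, 0.4]
opening: 0.704
grip_force: 0.0
```

Call:
servo_tool(deltas=[[0, 0, 0, 0, 0, 0], [0, 0, 0, 0, 0, 0], [0, 0, 0, 0, 0, 0], [0, 0, 0, 0, 0, 0], [0, 0, 0, 0, 0, 0]])

```text
t: 15.8
eef_pos: [367.3, -374.4, 189.5]
orientation: [-3.096, -0.53, 0.0]
force: [0.2, 0.7, -0.1]
opening: 0.702
grip_force: 0.0
```

Run:
```python
from h import *
c=eyes.get_calibration("wrist"); a=eyes.grab_frame("wrist"); cv2.imwrite("pics/w5.png",a)
np.save("w5.npy",c,allow_pickle=True)
u,v=proj(c,[460.5,-341,89]); print(u,v)
x0=int(u-60);y0=max(0,int(v-45)); print(x0,y0)
cv2.imwrite("pics/w5b.png",cv2.resize(a[y0:y0+90,x0:x0+120],(800,600),interpolation=cv2.INTER_CUBIC))
go(460.5,-341,140,-70.7,3)
```

```text
256.71932104379516 69.12109489268406
196 24
row [np.float64(33.02), np.float64(-0.22), np.float64(16.51), 0, 0, np.float64(0.038)] x 3 pos [ 367.3 -374.5  189.5] ydeg -70.59 tilt 0.02 f [-0.5 -0.6  0.9] t 15.85 open 0.705
```

View pics/w5b.png

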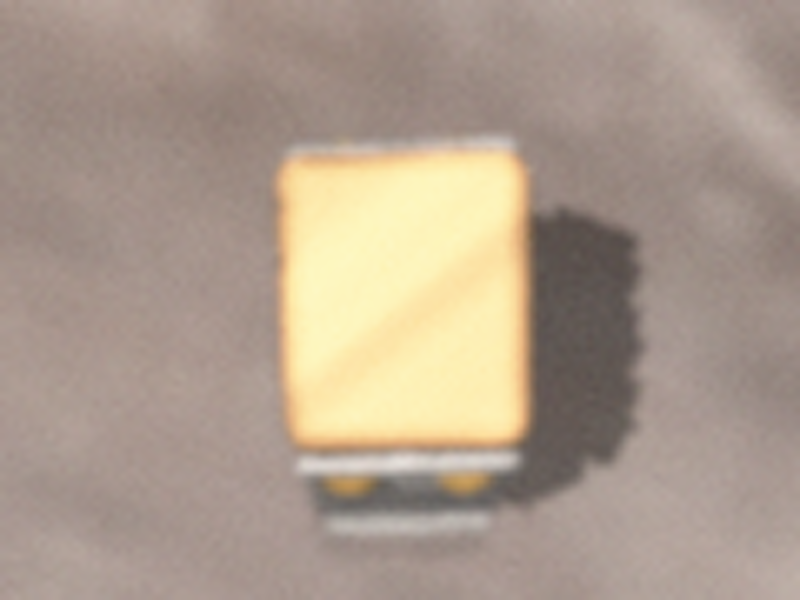

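The clip fills (282–528, 153–443) in the crop, turned very slightly against the tool, with the arms above and below (the x sides). I'll compute it from the corners.

Run:
```python
from h import *
c=np.load("w5.npy",allow_pickle=True).item(); s=120/800
P=[((x+.5)*s-.5+196,(y+.5)*s-.5+24) for x,y in((280,157),(527,151),(530,440),(291,446))]
W=np.array([ray(c,*p,89)[:2] for p in P]); print(W.round(1),W.mean(0).round(2))
yv=W[1]-W[0]+W[2]-W[3]; xv=W[0]-W[3]+W[1]-W[2]
print("y dir",np.degrees(np.arctan2(yv[1],yv[0])),"x dir",np.degrees(np.arctan2(xv[1],xv[0])),np.linalg.norm(yv)/2,np.linalg.norm(xv)/2)
a=cv2.imread("pics/w5.png"); 
segw(a,c,(10,60,150),(35,255,255),89,(225,40,290,97))
```

```text
[[ 469.8 -323.1]
 [ 479.2 -348.1]
 [ 451.7 -358.7]
 [ 442.1 -333.6]] [ 460.7  -340.86]
y dir -69.25704305945592 x dir 20.95293232015056 26.82446709396119 29.527546488007644
[ 237   46   39   46 1708] [ 460.6 -340.5] ((460.3437805175781, -340.385986328125), (30.7001953125, 28.171051025390625), 20.47709846496582)
```

Run:
```python
from h import *
go(460.6,-340.6,130,-69.4,4)
```

```text
row [np.float64(24.82), np.float64(-0.04), np.float64(14.88), 0, 0, np.float64(-0.296)] x 4 pos [ 367.3 -374.5  189.5] ydeg -70.59 tilt 0.02 f [-0.5 -0.6  0.9] t 15.85 open 0.705
```

Call:
servo_tool(deltas=[[30, 0, 5, 0, 0, -0.3], [35, 0, 14, 0, 0, -0.3], [27, 0, 20, 0, 0, -0.3], [7.3, -0.1, 14, 0, 0, -0.3], [0, 0, 6, 0, 0, 0], [0, 0, 0, 0, 0, 0], [0, 0, 0, 0, 0, 0], [0, 0, 0, 0, 0, 0], [0, 0, 0, 0, 0, 0]])

```text
t: 16.6
eef_pos: [459.7, -342.2, 132.1]
orientation: [3.09, 0.557, 0.002]
force: [-0.1, -0.9, 0.2]
opening: 0.699
grip_force: 0.0
```

Run:
```python
from h import *
go(460.6,-340.6,75,-69.4,4)
```

```text
row [np.float64(0.35), np.float64(-0.3), np.float64(14.28), 0, 0, np.float64(-0.04)] x 4 pos [ 459.7 -342.2  132.1] ydeg -69.56 tilt 0.1 f [-0.1 -0.9  0.2] t 16.6 open 0.699
```

Call:
servo_tool(deltas=[[1, -0.8, 15, 0, 0, -0.1], [0, 0, 18, 0, 0, 0], [0, 0, 15, 0, 0, 0], [0, 0, 7, 0, 0, 0], [0, 0, 0, 0, 0, 0], [0, 0, 0, 0, 0, 0], [0, 0, 0, 0, 0, 0], [0, 0, 0, 0, 0, 0], [0, 0, 0, 0, 0, 0]])

```text
t: 17.35
eef_pos: [460.9, -340.7, 76.8]
orientation: [3.09, 0.561, 0.002]
force: [0.3, -0.5, 0.4]
opening: 0.702
grip_force: 0.0
```

Run:
```python
from h import *
go(460.6,-340.6,75,-69.4,1)
```

```text
row [np.float64(-0.28), np.float64(-0.23), np.float64(1.77), 0, 0, np.float64(-0.006)] x 1 pos [ 460.9 -340.7   76.8] ydeg -69.41 tilt 0.08 f [ 0.3 -0.5  0.4] t 17.35 open 0.702
```

Call:
servo_tool(deltas=[[0, 0, 0.5, 0, 0, 0], [0, 0, 0, 0, 0, 0], [0, 0, 0, 0, 0, 0], [0, 0, 0, 0, 0, 0], [0, 0, 0, 0, 0, 0], [0, 0, 0, 0, 0, 0], [0, 0, 0, 0, 0, 0]], hand=15)

```text
t: 17.93
eef_pos: [460.8, -340.6, 75.5]
orientation: [3.091, 0.561, 0.001]
force: [0.8, -1.1, 2.0]
opening: 0.322
grip_force: 59.6
```

Run:
```python
from h import *
go(460.6,-340.6,75,-69.4,1)
```

```text
row [np.float64(-0.16), np.float64(-0.01), np.float64(0.49), 0, 0, np.float64(-0.008)] x 1 pos [ 460.8 -340.6   75.5] ydeg -69.41 tilt 0.03 f [ 0.8 -1.1  2. ] t 17.93 open 0.322
```

Call:
servo_tool(deltas=[[0, 0, -10, 0, 0, 0], [0, 0, -30, 0, 0, 0], [0, 0, -38, 0, 0, 0], [0, 0, -30, 0, 0, 0], [0, 0, -7, 0, 0, 0], [0, 0, 0, 0, 0, 0], [0, 0, 0, 0, 0, 0]])

```text
t: 18.52
eef_pos: [460.5, -340.3, 189.9]
orientation: [-3.091, -0.562, 0.0]
force: [-0.2, 0.1, -2.1]
opening: 0.319
grip_force: 59.5
```

Run:
```python
from h import *
go(567.8,-27.6,195,-81.8,10)
```

```text
row [np.float64(18.5), np.float64(-27.48), np.float64(-0.51), 0, 0, np.float64(1.24)] x 10 pos [ 460.5 -340.3  189.9] ydeg -69.4 tilt 0.02 f [-0.2  0.1 -2.1] t 18.52 open 0.319
```

Call:
servo_tool(deltas=[[18.5, -27.5, -0.5, 0, 0, 1.24], [18.5, -27.5, -0.5, 0, 0, 1.24], [18.5, -27.5, -0.5, 0, 0, 1.24], [18.5, -27.5, -0.5, 0, 0, 1.24], [18.5, -27.5, -0.5, 0, 0, 1.24], [18.5, -27.5, -0.5, 0, 0, 1.24], [18.5, -27.5, -0.5, 0, 0, 1.24], [18.5, -27.5, -0.5, 0, 0, 1.24], [18.5, -27.5, -0.5, 0, 0, 1.24], [12, -18, -0.5, 0, 0, 1.24], [6.5, -9.5, 0, 0, 0, 0], [0, 0, 0, 0, 0, 0]])

```text
t: 19.52
eef_pos: [568.0, -25.7, 193.1]
orientation: [-3.133, -0.229, 0.005]
force: [0.6, -0.4, -0.9]
opening: 0.316
grip_force: 59.6
```

Call:
servo_tool(deltas=[[0, 0, 0, 0, 0, 0], [0, 0, 0, 0, 0, 0], [0, 0, 0, 0, 0, 0], [0, 0, 0, 0, 0, 0]])

```text
t: 19.85
eef_pos: [567.7, -28.7, 195.3]
orientation: [3.134, 0.222, -0.0]
force: [-0.1, -0.1, -1.0]
opening: 0.316
grip_force: 59.6
```

Run:
```python
from h import *
go(567.8,-27.6,155,-81.8,1)
```

```text
row [np.float64(0.25), np.float64(-1.03), np.float64(40.27), 0, 0, np.float64(-0.079)] x 1 pos [567.7 -28.7 195.3] ydeg -81.88 tilt 0.01 f [-0.1 -0.1 -1. ] t 19.85 open 0.316
```

Call:
servo_tool(deltas=[[0.2, -0.9, 8, 0, 0, -0.1], [0, 0, 10, 0, 0, 0], [0, 0, 10, 0, 0, 0], [0, 0, 7, 0, 0, 0], [0, 0, 4, 0, 0, 0], [0, 0, 0, 0, 0, 0], [0, 0, 0, 0, 0, 0], [0, 0, 0, 0, 0, 0], [0, 0, 0, 0, 0, 0]])

```text
t: 20.6
eef_pos: [568.4, -26.6, 156.9]
orientation: [3.133, 0.227, 0.001]
force: [0.8, -1.1, -1.2]
opening: 0.322
grip_force: 59.6
```

Run:
```python
from h import *
go(567.8,-27.6,150,-81.8,1); s=env.observe(); print(s["wrist_torque"])
```

```text
row [np.float64(-0.72), np.float64(0.87), np.float64(6.88), 0, 0, np.float64(0.099)] x 1 pos [568.4 -26.6 156.9] ydeg -81.7 tilt 0.05 f [ 0.8 -1.1 -1.2] t 20.6 open 0.322
[0.00138097 0.0368237  0.01440976]
```

Call:
servo_tool(deltas=[[-0.4, 0.5, 1.5, 0, 0, 0], [0, 0, 1.5, 0, 0, 0], [0, 0, 1.5, 0, 0, 0], [0, 0, 1.5, 0, 0, 0], [0, 0, 0, 0, 0, 0], [0, 0, 0, 0, 0, 0], [0, 0, 0, 0, 0, 0], [0, 0, 0, 0, 0, 0]])

```text
t: 21.27
eef_pos: [567.8, -27.2, 150.3]
orientation: [3.133, 0.227, 0.0]
force: [-0.3, -0.3, -0.9]
opening: 0.318
grip_force: 59.6
```

Run:
```python
from h import *
go(567.8,-27.6,150,-81.8,1); s=env.observe(); print(s["wrist_torque"])
```

```text
row [np.float64(-0.06), np.float64(0.41), np.float64(0.35), 0, 0, np.float64(0.098)] x 1 pos [567.8 -27.2 150.3] ydeg -81.7 tilt 0.0 f [-0.3 -0.3 -0.9] t 21.27 open 0.318
[ 0.0309288   0.03598062 -0.02162954]
```

Call:
servo_tool(deltas=[[0, 0.2, 1, 0, 0, 0.1], [0, 0, 1, 0, 0, 0], [0, 0, 1, 0, 0, 0], [0, 0, 1, 0, 0, 0], [0, 0, 1, 0, 0, 0], [0, 0, 1, 0, 0, 0], [0, 0, 1, 0, 0, 0], [0, 0, 1, 0, 0, 0], [0, 0, 1, 0, 0, 0], [0, 0, 1, 0, 0, 0]])

```text
t: 22.1
eef_pos: [568.0, -27.4, 140.7]
orientation: [3.133, 0.224, 0.001]
force: [-1.3, 0.3, 4.2]
opening: 0.317
grip_force: 60.3
```

Call:
servo_tool(deltas=[[0, 0, 1, 0, 0, 0], [0, 0, 1, 0, 0, 0], [0, 0, 1, 0, 0, 0], [0, 0, 1, 0, 0, 0], [0, 0, 1, 0, 0, 0], [0, 0, 0, 0, 0, 0]])

```text
t: 22.6
eef_pos: [568.4, -27.5, 136.7]
orientation: [3.133, 0.224, 0.004]
force: [-0.8, 0.0, 7.8]
opening: 0.317
grip_force: 60.9
```

Call:
servo_tool(deltas=[[0, 0, 1, 0, 0, 0], [0, 0, 1, 0, 0, 0], [0, 0, 1, 0, 0, 0], [0, 0, 0, 0, 0, 0]])

```text
t: 22.93
eef_pos: [568.1, -27.5, 132.9]
orientation: [3.133, 0.224, 0.002]
force: [-0.0, -0.5, 2.8]
opening: 0.318
grip_force: 60.1
```

Call:
servo_tool(deltas=[[0, 0, 1, 0, 0, 0], [0, 0, 1, 0, 0, 0], [0, 0, 1, 0, 0, 0], [0, 0, 0, 0, 0, 0]])

```text
t: 23.27
eef_pos: [567.9, -27.5, 129.4]
orientation: [3.133, 0.224, 0.001]
force: [0.1, 0.1, 2.9]
opening: 0.319
grip_force: 59.9
```

Call:
servo_tool(deltas=[[0, 0, 1, 0, 0, 0], [0, 0, 1, 0, 0, 0], [0, 0, 1, 0, 0, 0], [0, 0, 0, 0, 0, 0]])

```text
t: 23.6
eef_pos: [567.5, -27.4, 125.5]
orientation: [-3.133, -0.224, 0.002]
force: [0.6, -0.9, -4.0]
opening: 0.317
grip_force: 59.4
```

Call:
servo_tool(deltas=[[0, 0, 1, 0, 0, 0], [0, 0, 1, 0, 0, 0], [0, 0, 1, 0, 0, 0], [0, 0, 0, 0, 0, 0]])

```text
t: 23.93
eef_pos: [567.4, -27.4, 122.3]
orientation: [-3.133, -0.225, 0.002]
force: [1.3, -0.2, -6.5]
opening: 0.32
grip_force: 59.4
```

Run:
```python
from h import *
go(567.8,-27.6,112,-81.8,1)
```

```text
row [np.float64(0.35), np.float64(0.29), np.float64(10.32), 0, 0, np.float64(-0.002)] x 1 pos [567.4 -27.4 122.3] ydeg -81.8 tilt 0.08 f [ 1.3 -0.2 -6.5] t 23.93 open 0.32
```

The arms have snapped past and now pull down at 6.5 N. Easing down to the stop.

Call:
servo_tool(deltas=[[0, 0, 1, 0, 0, 0], [0, 0, 1, 0, 0, 0], [0, 0, 1, 0, 0, 0], [0, 0, 1, 0, 0, 0], [0, 0, 1, 0, 0, 0], [0, 0, 1, 0, 0, 0], [0, 0, 0, 0, 0, 0], [0, 0, 0, 0, 0, 0]])

```text
t: 24.6
eef_pos: [567.5, -27.4, 116.6]
orientation: [-3.133, -0.224, 0.002]
force: [0.3, -0.4, -8.7]
opening: 0.321
grip_force: 59.4
```

Call:
servo_tool(deltas=[[0, 0, 0.6, 0, 0, 0], [0, 0, 0.6, 0, 0, 0], [0, 0, 0.6, 0, 0, 0], [0, 0, 0.6, 0, 0, 0], [0, 0, 0, 0, 0, 0], [0, 0, 0, 0, 0, 0]])

```text
t: 25.1
eef_pos: [567.8, -27.4, 114.8]
orientation: [3.134, 0.225, -0.0]
force: [0.8, -0.6, -5.4]
opening: 0.32
grip_force: 59.7
```

Call:
servo_tool(deltas=[[0, 0, 0.5, 0, 0, 0], [0, 0, 0.5, 0, 0, 0], [0, 0, 0.5, 0, 0, 0], [0, 0, 0, 0, 0, 0], [0, 0, 0, 0, 0, 0]])

```text
t: 25.52
eef_pos: [567.7, -27.4, 113.2]
orientation: [-3.134, -0.224, 0.0]
force: [0.3, -1.4, -4.6]
opening: 0.317
grip_force: 59.7
```

Call:
servo_tool(deltas=[[0, 0, 0.4, 0, 0, 0], [0, 0, 0.4, 0, 0, 0], [0, 0, 0.4, 0, 0, 0], [0, 0, 0, 0, 0, 0], [0, 0, 0, 0, 0, 0]])

```text
t: 25.93
eef_pos: [567.9, -27.4, 112.3]
orientation: [3.134, 0.224, 0.0]
force: [-1.2, -0.1, -1.4]
opening: 0.318
grip_force: 60.1
```

Call:
servo_tool(deltas=[[0, 0, 0.4, 0, 0, 0], [0, 0, 0.4, 0, 0, 0], [0, 0, 0, 0, 0, 0], [0, 0, 0, 0, 0, 0]])

```text
t: 26.27
eef_pos: [567.9, -27.4, 112.2]
orientation: [3.133, 0.225, 0.002]
force: [-1.2, 0.5, 5.2]
opening: 0.319
grip_force: 61.1
```

Call:
servo_tool(deltas=[[0, 0, 0.4, 0, 0, 0], [0, 0, 0.4, 0, 0, 0], [0, 0, 0, 0, 0, 0], [0, 0, 0, 0, 0, 0], [0, 0, 0, 0, 0, 0]])

```text
t: 26.68
eef_pos: [568.1, -27.4, 112.3]
orientation: [3.133, 0.224, 0.003]
force: [-4.5, -0.7, 11.2]
opening: 0.312
grip_force: 61.9
```

Call:
servo_tool(deltas=[[0, 0, 0.3, 0, 0, 0], [0, 0, 0.3, 0, 0, 0], [0, 0, 0, 0, 0, 0], [0, 0, 0, 0, 0, 0], [0, 0, 0, 0, 0, 0]])

```text
t: 27.1
eef_pos: [568.1, -27.4, 112.2]
orientation: [3.133, 0.225, 0.004]
force: [-5.9, 0.3, 14.4]
opening: 0.321
grip_force: 62.3
```

Run:
```python
from h import *
go(567.8,-27.6,112,-81.8,1); s=env.observe(); print(s["wrist_torque"])
```

```text
row [np.float64(-0.35), np.float64(0.16), np.float64(0.2), 0, 0, np.float64(-0.002)] x 1 pos [568.1 -27.4 112.2] ydeg -81.8 tilt 0.13 f [-5.9  0.3 14.4] t 27.1 open 0.321
[0.14786463 1.38374596 0.0193696 ]
```

Call:
servo_tool(deltas=[[-0.5, 0, 0.2, 0, 0, 0], [0, 0, 0.2, 0, 0, 0], [0, 0, 0, 0, 0, 0], [0, 0, 0, 0, 0, 0]])

```text
t: 27.43
eef_pos: [568.0, -27.4, 112.2]
orientation: [3.133, 0.225, 0.005]
force: [-5.3, -0.0, 16.1]
opening: 0.319
grip_force: 62.5
```

Run:
```python
from h import *
go(567.8,-27.6,112,-81.8,1); s=env.observe(); print(s["wrist_torque"],s["force"])
```

```text
row [np.float64(-0.22), np.float64(0.17), np.float64(0.17), 0, 0, np.float64(-0.0)] x 1 pos [568.  -27.4 112.2] ydeg -81.8 tilt 0.19 f [-5.3 -0.  16.1] t 27.43 open 0.319
[ 0.30233935  1.17460885 -0.00632227] [-5.27862748 -0.02424375 16.12352951]
```

Call:
servo_tool(deltas=[[-0.4, 0, 0.3, 0, 0, 0], [0, 0, 0, 0, 0, 0], [0, 0, 0, 0, 0, 0]])

```text
t: 27.68
eef_pos: [567.9, -27.4, 112.2]
orientation: [3.133, 0.225, 0.007]
force: [-4.5, 0.6, 17.1]
opening: 0.318
grip_force: 62.6
```

Call:
servo_tool(deltas=[[0, 0, 0, 0, 0, 0], [0, 0, 0, 0, 0, 0], [0, 0, 0, 0, 0, 0], [0, 0, 0, 0, 0, 0], [0, 0, 0, 0, 0, 0], [0, 0, 0, 0, 0, 0]])

```text
t: 28.18
eef_pos: [567.9, -27.4, 112.2]
orientation: [3.133, 0.225, 0.007]
force: [-5.0, 1.0, 17.5]
opening: 0.316
grip_force: 62.6
```

Call:
servo_tool(deltas=[[0, 0, 0, 0, 0, 0], [0, 0, 0, 0, 0, 0], [0, 0, 0, 0, 0, 0], [0, 0, 0, 0, 0, 0], [0, 0, 0, 0, 0, 0], [0, 0, 0, 0, 0, 0], [0, 0, 0, 0, 0, 0], [0, 0, 0, 0, 0, 0]])

```text
t: 28.85
eef_pos: [567.9, -27.4, 112.2]
orientation: [3.133, 0.225, 0.007]
force: [-4.5, 0.7, 16.4]
opening: 0.316
grip_force: 62.6
```

Call:
servo_tool(deltas=[[0.3, 0, -0.7, 0, 0, 0], [0.3, 0, -0.7, 0, 0, 0], [0.3, 0, -0.7, 0, 0, 0], [0, 0, 0, 0, 0, 0], [0, 0, 0, 0, 0, 0], [0, 0, 0, 0, 0, 0]])

```text
t: 29.35
eef_pos: [568.0, -27.4, 112.2]
orientation: [3.133, 0.225, 0.002]
force: [-3.1, 0.1, 7.0]
opening: 0.317
grip_force: 61.2
```

Run:
```python
from h import *
go(567.8,-27.6,112,-81.8,1); s=env.observe(); print(s["wrist_torque"],s["force"])
```

```text
row [np.float64(-0.23), np.float64(0.16), np.float64(0.24), 0, 0, np.float64(-0.004)] x 1 pos [568.  -27.4 112.2] ydeg -81.8 tilt 0.06 f [-3.1  0.1  7. ] t 29.35 open 0.317
[0.11089233 0.78281075 0.01464737] [-3.05440926  0.10720146  7.04329798]
```

Call:
servo_tool(deltas=[[-0.2, 0, -0.4, 0, 0, 0], [0, 0, -0.4, 0, 0, 0], [0, 0, 0, 0, 0, 0], [0, 0, 0, 0, 0, 0], [0, 0, 0, 0, 0, 0]])

```text
t: 29.77
eef_pos: [567.8, -27.4, 112.3]
orientation: [3.134, 0.225, 0.001]
force: [0.3, -0.1, 2.2]
opening: 0.318
grip_force: 60.4
```

Call:
servo_tool(deltas=[[0, 0, 0, 0, 0, 0], [0, 0, 0, 0, 0, 0], [0, 0, 0, 0, 0, 0], [0, 0, 0, 0, 0, 0], [0, 0, 0, 0, 0, 0]], hand=55)

```text
t: 30.18
eef_pos: [567.5, -27.4, 112.0]
orientation: [3.134, 0.225, -0.0]
force: [-0.1, -1.2, 0.2]
opening: 0.641
grip_force: 0.0
```

Call:
servo_tool(deltas=[[0, 0, -5, 0, 0, 0], [0, 0, -15, 0, 0, 0], [0, 0, -30, 0, 0, 0], [-10, 0, -35, 0, 0, 0], [-30, 0, -15, 0, 0, 0], [-30, 0, 0, 0, 0, 0], [-25, 0, 0, 0, 0, 0], [0, 0, 0, 0, 0, 0], [0, 0, 0, 0, 0, 0], [0, 0, 0, 0, 0, 0], [0, 0, 0, 0, 0, 0]])

```text
t: 31.1
eef_pos: [474.2, -40.9, 212.1]
orientation: [-3.134, -0.225, -0.0]
force: [-0.5, 0.0, 0.0]
opening: 0.642
grip_force: 0.0
```

Run:
```python
from h import *
s=env.observe(); print(s["t"],s["eef_pos"],s["force"],s["opening"])
c=eyes.get_calibration("wrist"); a=eyes.grab_frame("wrist"); d=eyes.grab_frame("scene"); cs=eyes.get_calibration("scene")
C=np.array([567.8,-27.5,0]);ux=np.array([np.cos(.143),np.sin(.143),0]);uy=np.array([-ux[1],ux[0],0])
K=[proj(c,C+sx*15.5*ux+sy*14*uy+[0,0,87.5+38]) for sx,sy in((-1,-1),(1,-1),(1,1),(-1,1))]
for k in K: cv2.circle(a,(int(k[0]),int(k[1])),1,(255,0,0),-1)
u,v=map(int,np.mean(K,0)); y0=max(0,v-60); A=cv2.resize(a[y0:y0+120,u-40:u+40],(400,600),interpolation=cv2.INTER_CUBIC)
u,v=map(int,proj(cs,[567,-27,80])); B=cv2.resize(d[v-45:v+45,u-30:u+30],(400,600),interpolation=cv2.INTER_CUBIC)
cv2.imwrite("pics/fin.png",np.hstack([A,B]))
```

```text
31.1 [474.20803095 -40.89989919 212.11322429] [-0.52285293  0.04344767  0.03316492] 0.6421710334178725
```

View pics/fin.png

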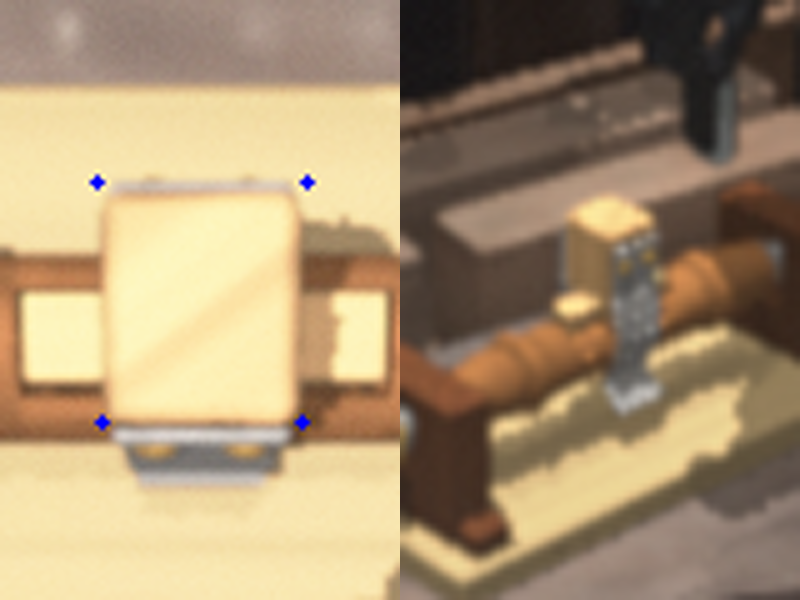

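The clip sits square and central on the piece: its block spans (103–298, 190–425) inside the predicted corners, and the piece shows about equally on both sides. The arms are closed round the leg and the gripper is clear. Handing in.

```bash
python3 -c "
from cell import env
print(env.finish_job())"
```

```text
the job is handed in; nothing more can be done
None
```

The piece is fully bedded in the recess, the clip is snapped home square over its middle and was leaned on with 16 to 17.5 N for just over a second, everything is released, and the job was handed in after about 31 s; no verdict was returned.

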